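# Count along the divider rack and push the bin into the third gap

### The job

Run a fingertip along the top of the rack's rail from the robot's left towards its right, staying in touch with the rail, and count only the empty gaps, from the first one until you stop above the third one (counted from the left). Then push the loose blue bin, which stands in front of the rack, along the bench into that third empty gap, fully home against the back stop like the parked bins, without gripping or lifting it. Leave the parked bins, the flange and the carton where they are, and finish clear of everything.

Things in the scene. Friction and masses are not known exactly. Their poses are not given: they have to be found in the camera images.
- bin: This is the bin to push. Small blue plastic stacking bin, 100 long (x) x 62 wide (y) x 50 high, open on top; flat front wall 40 high on its -x side (label, towards the robot); origin at the centre of its underside. Loose, 0.25 to 0.5 kg, hex nuts inside. It stands on the bench in front of the rack, clear of it, roughly facing it (within 0.3 rad).
- bin_a: Small blue plastic stacking bin, 100 long (x) x 62 wide (y) x 50 high, open on top; flat front wall 40 high on its -x side (label, towards the robot); origin at the centre of its underside. Parked fully home in one of the six places, loose, bolts inside.
- bin_b: Small blue plastic stacking bin, 100 long (x) x 62 wide (y) x 50 high, open on top; flat front wall 40 high on its -x side (label, towards the robot); origin at the centre of its underside. Parked fully home in another of the six places, loose, collars inside. The 4 other places are the empty gaps; in each a blank paper card, under 1 thick, lies flat: a bin slides freely over it.
- rack: Fixed divider rack standing on the bench: 6 places in a row, 76 apart, open on top and towards the robot, 73 wide between steel dividers 56 high (70 at their rounded front edges). The bench is its floor. Origin at bench height, midway along the dividers' front edges; x into the rack, y to the robot's left. Back stop bar 22 high, face at x = +85; a bin fully home stands 15 out of the dividers.
- rail: The rack's rail: a straight, fixed, level flat aluminium bar, 16 wide (x) x 8 high, 487 long (y, to the robot's left), across the tops of the dividers near their front. Origin at the middle of its top face, 64 above the bench; bins pass under it with 6 to spare.
- place_1 (a point): Point on top of the rail over the middle of place 1 of 6 (place 1: the robot's left-hand end, 6: its right). x points into the rack, away from the robot, y along the rail to the robot's left, z up. From here a bin fully home has its origin at x = +17, y = 0, z = -64; the dividers' front edges lie at x = -21.
- place_2 (a point): Point on top of the rail over the middle of place 2 of 6 (place 1: the robot's left-hand end, 6: its right). x points into the rack, away from the robot, y along the rail to the robot's left, z up. From here a bin fully home has its origin at x = +17, y = 0, z = -64; the dividers' front edges lie at x = -21.
- place_3 (a point): Point on top of the rail over the middle of place 3 of 6 (place 1: the robot's left-hand end, 6: its right). x points into the rack, away from the robot, y along the rail to the robot's left, z up. From here a bin fully home has its origin at x = +17, y = 0, z = -64; the dividers' front edges lie at x = -21.
- place_4 (a point): Point on top of the rail over the middle of place 4 of 6 (place 1: the robot's left-hand end, 6: its right). x points into the rack, away from the robot, y along the rail to the robot's left, z up. From here a bin fully home has its origin at x = +17, y = 0, z = -64; the dividers' front edges lie at x = -21.
- place_5 (a point): Point on top of the rail over the middle of place 5 of 6 (place 1: the robot's left-hand end, 6: its right). x points into the rack, away from the robot, y along the rail to the robot's left, z up. From here a bin fully home has its origin at x = +17, y = 0, z = -64; the dividers' front edges lie at x = -21.
- place_6 (a point): Point on top of the rail over the middle of place 6 of 6 (place 1: the robot's left-hand end, 6: its right). x points into the rack, away from the robot, y along the rail to the robot's left, z up. From here a bin fully home has its origin at x = +17, y = 0, z = -64; the dividers' front edges lie at x = -21.
- flange: Loose dark steel hub flange beside the rack, 72 across, 48 high; origin at the centre of its underside. Leave alone.
- carton: Loose small cardboard carton beside the rack, 60 x 75 x 55 high; origin at the centre of its underside. Leave alone.

How it is judged:
By the outcome, as a careful person would: the job done as asked, in the order asked, and still so for the second after the job is handed in, with the robot touching nothing.
It also fails if it takes over 67 s, if anything falls off the work surface, if the arm or the gripper's body presses on something with over 40 N, if the wrist force passes 120 N, or if a joint passes its speed limit or range.

### The arm

A 6-joint arm with a two-finger parallel gripper is mounted at the origin on the work surface. World frame = base frame: x ahead of the robot, y to its left, z up, the work surface at z = 0. Lengths are in m, angles in rad, forces in N, time in s.
With the tool pointing down it reaches from about 0.35 to 0.775 m from the base axis. Payload 7.3 kg.
Tool frame: the origin (TCP) lies on the centre line of the jaws, within the pads' length; the fingertips stand tip_reach ahead of it and the grasp point (between the pads) lies 6 mm ahead of it (tip_reach is the distance from the TCP to the fingertips, in m); x points along the fingers, y is the direction in which the jaws open and shut, and the axes are right-handed (so a half turn about x gives the same grasp; the last joint's range is limited). The gripper opens to 92 mm and grips with 3 to 60 N. Pads are 19 mm wide; open, the fingers measure 130 mm over their backs; the gripper's body (75 mm by 190 mm) begins 47 mm behind the grasp point.
Start: joints at [0.968, 0.342, 1.524, -0, 1.275, -0.146], TCP at [0.232, 0.471, 0.252] pointing down, gripper open.
Joint ranges: [-2.53, 2.53], [-0.77, 2.02], [0.04, 2.7], [-1, 4.14], [0.28, 2.66], [-3.11, 3.11]. Speed limits (rad/s): [2.57, 2.57, 3.14, 3.14, 3.14, 3.14].

### API

Orientations are given as [roll, pitch, yaw] about the fixed x, y, z axes, in that order (R = Rz(yaw) Ry(pitch) Rx(roll)).
In Python, from cell import observe, read_camera, get_calibration, hand_in, tip_reach gives the robot as it stands. The module is installed in compiled form; this text tells all that it offers.
- The arm moves only by the shell command python3 -m crank 'ROWS' [FORCE]. ROWS is JSON, a list of rows, each an object of numbers: "fingers": the opening, from -1 (shut) to 1 (fully open); "tx", "ty", "tz": the shift along the tool's x, y, z in units of 40 mm (1.0 is 40 mm); "roll": the turn about the tool's x in units of 10 degrees (1.0 is 10 degrees). In form: [{"fingers": .., "tx": .., "ty": .., "tz": .., "roll": ..}, ...]. A call has exactly 8 rows; each row is the pose to reach, as a shift and turn from the pose commanded when the call began, along the tool's axes at that moment; what a row does not reach only later rows make up. A row lasts 1/8 s, in which the tool goes at most 62.5 mm and 10.7 degrees, less where a joint would pass 70% of its speed; a pose out of reach is approached as far as the arm can. A call with a gripper value outside its range is refused whole. The fingers move at their own pace and stop on an object; FORCE is the grip in N (left out, the last holds). Time passes only in rows, so rows that repeat a pose let the fingers close, or fill a call up. It gives the time, the measured TCP pose, the force and the opening at its end, in the units of the state.
- observe(): the state, without advancing time (a new reading comes with each control period).
- read_camera(name): name is "side" or "top" or "wrist"; returns (picture, depth): 480x640x3 uint8, red, green, blue; 480x640 float32, m along the optical axis (not along the pixel's ray), 0 where there is no reading.
- get_calibration(name): a dict with "vertical_fov" (degrees; the focal length in pixels is half the picture's height over the tangent of half this angle, whatever the lens; pixels are square), "cx", "cy" (the principal point, pixels), "dist_coeffs" ([k1, k2, p1, p2, k3] as OpenCV has them; the pictures are not rectified), "pose" (4x4, takes a point from camera to world coordinates); the wrist camera has in their place "T_tool_cam" (4x4, takes a point from camera to tool coordinates, whose origin is the TCP and whose axes are the tool frame's). Camera axes: x right, y down, z forward; pixel columns grow to the right and rows downward; lengths in m; the calibration is good to about 2 mm. A picture is of the moment at which its call begins: read the wrist's pose just before it. get_calibration takes no time and is no camera call.
- hand_in(): hands the job in, once; it reports no verdict.
The state is a dict: "time": time; "qpos": joint angles; "qvel": joint speeds; "joint_efforts": joint torques, N m; "tool_pos": TCP position; "tool_rot": TCP orientation; "contact_force": force on the tool from outside, world axes, zero at the start; "torque": the same for the moment, N m; "opening": finger opening in m.
Only numpy, scipy, OpenCV 4.12 (cv2) and the standard library are available. Lean on these libraries where they do the work, as an engineer would, in place of code of your own. Each camera call takes 0.05 s, during which the arm holds its last target. There are 200 camera calls.

## Working session

There is one attempt and no reset: what is moved stays moved. The work goes in short steps, Python scripts to look and compute and a shell command to move; the robot and the scene stay as the last step left them, time stands still between calls to the robot, and variables do not carry over. Pictures are saved under pics/ and viewed, about 8 in all and at most 12, crops included, and the job is handed in when it is done.

```bash
mkdir -p pics; python3 - <<'E'
from cell import *
import cv2,numpy as np
np.set_printoptions(precision=4,suppress=True)
s=observe();print(s,tip_reach)
for n in("top","side"):
    p,d=read_camera(n);cv2.imwrite(f"pics/{n}0.png",p[:,:,::-1]);np.save(f"pics/{n}0d.npy",d);np.save(f"pics/{n}0.npy",p)
    print(n,get_calibration(n))
print(get_calibration("wrist"))
E
```

```text
{'time': 0.0, 'qpos': array([ 0.968 ,  0.3427,  1.525 , -0.    ,  1.2754, -0.146 ]), 'qvel': array([ 0.0006, -0.0018, -0.0014,  0.0001,  0.0002,  0.0011]), 'joint_efforts': array([ -0.0007, -43.1236, -24.4217,   0.0717,   0.056 ,  -0.0001]), 'tool_pos': array([0.2313, 0.4709, 0.251 ]), 'tool_rot': array([-1.6923,  1.5693, -2.1491]), 'contact_force': array([0.1538, 0.6307, 0.0879]), 'torque': array([-0.0187, -0.0221, -0.0272]), 'opening': 0.09210495349224758} 0.025
top {'vertical_fov': 53.18057900507155, 'cx': 321.33419412911616, 'cy': 234.1729521154513, 'dist_coeffs': array([0.0288, 0.    , 0.    , 0.    , 0.    ]), 'pose': array([[ 0.0194, -0.9817,  0.1895,  0.3517],
       [-0.9997, -0.0157,  0.0207, -0.0078],
       [-0.0173, -0.1899, -0.9817,  1.0271],
       [ 0.    ,  0.    ,  0.    ,  1.    ]])}
side {'vertical_fov': 53.29780545524723, 'cx': 324.15393240911993, 'cy': 234.63546030560295, 'dist_coeffs': array([-0.0327,  0.    ,  0.    ,  0.    ,  0.    ]), 'pose': array([[ 0.9087, -0.22  ,  0.3547,  0.1672],
       [-0.4168, -0.5233,  0.7432, -0.8117],
       [ 0.0221, -0.8232, -0.5673,  0.6945],
       [ 0.    ,  0.    ,  0.    ,  1.    ]])}
{'vertical_fov': 65.42940037405428, 'cx': 330.75993223699066, 'cy': 236.25497140189515, 'dist_coeffs': array([0.0147, 0.    , 0.    , 0.    , 0.    ]), 'T_tool_cam': array([[ 0.0009, -0.2637,  0.9646, -0.1336],
       [ 1.    , -0.0001, -0.001 ,  0.0005],
       [ 0.0003,  0.9646,  0.2637, -0.0707],
       [ 0.    ,  0.    ,  0.    ,  1.    ]])}
```

View pics/top0.png

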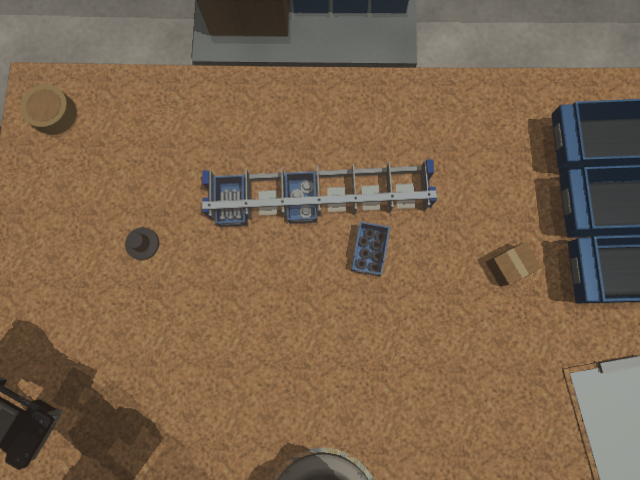

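View pics/side0.png

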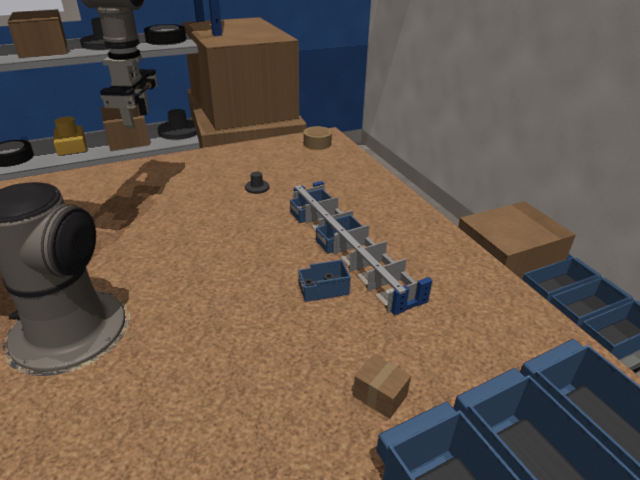

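```bash
cat > h.py <<'E'
import numpy as np,cv2
from cell import *
np.set_printoptions(precision=4,suppress=True)
def K(c): f=240/np.tan(np.radians(c["vertical_fov"])/2);return np.array([[f,0,c["cx"]],[0,f,c["cy"]],[0,0,1]])
def rays(c,uv): 
    n=cv2.undistortPoints(np.asarray(uv,float).reshape(-1,1,2),K(c),c["dist_coeffs"])[:,0]
    return np.c_[n,np.ones(len(n))]
def plane(c,P,uv,z):
    d=rays(c,uv)@P[:3,:3].T;return P[:3,3]+d*((z-P[2,3])/d[:,2])[:,None]
def cloud(c,P,d):
    v,u=np.mgrid[:480,:640];r=rays(c,np.c_[u.ravel(),v.ravel()])
    return ((r*d.reshape(-1,1))@P[:3,:3].T+P[:3,3]).reshape(480,640,3)
def rect(xy):
    (x,y),(w,h),a=cv2.minAreaRect(np.float32(xy)*1000);return np.array([x,y,w,h,a])
E
python3 - <<'E'
from h import *
for n,box in(("top",((195,160,445,225),(345,215,395,280))),("side",((285,175,440,320),(292,255,356,305)))):
    c=get_calibration(n);P=c["pose"];p=np.load(f"pics/{n}0.npy");d=np.load(f"pics/{n}0d.npy");X=cloud(c,P,d)
    hsv=cv2.cvtColor(p,cv2.COLOR_RGB2HSV)
    bench=X[...,2][(d>0)&(abs(X[...,0]-.35)<.1)&(abs(X[...,1])<.15)];print(n,"bench",np.median(bench),bench.std())
    for i,(a,b,e,f) in enumerate(box):
        m=np.zeros((480,640),bool);m[b:f,a:e]=1
        if i==0:
            # rail: bright grey, depth near .064
            m&=(hsv[...,1]<60)&(hsv[...,2]>130)&(abs(X[...,2]-.064)<.012)
        else: m&=(hsv[...,0]>95)&(hsv[...,0]<130)&(hsv[...,1]>80)
        k,l,st,_=cv2.connectedComponentsWithStats(m.astype(np.uint8));j=1+np.argmax(st[1:,4]);m=l==j
        uv=np.argwhere(m)[:,::-1]
        z=.064 if i==0 else .05
        W=plane(c,P,uv,z)
        print(i,m.sum(),"plane rect",rect(W[:,:2]),"depth rect",rect(X[m][:,:2]),"z med",np.median(X[m][:,2]),X[m][:,2].max())
        if i==0: print(" rail top z pct",np.percentile(X[m][:,2],[10,50,90]),"line",cv2.fitLine(np.float32(W[:,:2]),2,0,.01,.01).ravel())
        else:
            q=m&(X[...,2]>.042);print(" rim rect",q.sum(),rect(X[q][:,:2]))
p=np.load("pics/top0.npy")
cv2.imwrite("pics/crop.png",cv2.resize(p[150:285,195:445,::-1],None,fx=3.2,fy=3.2,interpolation=cv2.INTER_CUBIC))
E
```

```text
top bench 0.0005374520324248344 0.0018559948642017435
0 1667 plane rect [634.2581  20.8159  62.2282 485.319    3.6601] depth rect [635.3972  20.9879  66.4831 486.0373   3.8593] z med 0.06429303856101032 0.07059818887129088
 rail top z pct [0.0616 0.0643 0.0666] line [ 0.0657 -0.9978  0.6124  0.0172]
1 123 plane rect [524.5475 -66.4123  13.1841  85.6738  81.0194] depth rect [525.1642 -67.3752  14.9425  84.8907  81.1488] z med 0.006340450992829094 0.053378878299215504
 rim rect 51 [533.0406 -62.6101   3.3176  70.8207  80.3986]
side bench -0.0007690306515294454 0.0012965506552981225
0 704 plane rect [610.6921  17.3546  19.2906 484.6713   3.7059] depth rect [613.2724  18.382   26.9474 485.4823   3.9053] z med 0.06325295296906719 0.06696927275183884
 rail top z pct [0.0618 0.0633 0.0648] line [ 0.0685 -0.9976  0.6107 -0.0199]
1 1407 plane rect [ 501.6018 -116.5505  110.627   107.8947   80.522 ] depth rect [ 372.5235 -441.4127  840.0351  106.2032   68.2009] z med 0.028254235861484678 0.694454444842749
 rim rect 232 [ 372.5302 -443.3471  839.4675   80.798    66.3649]
```

View pics/crop.png

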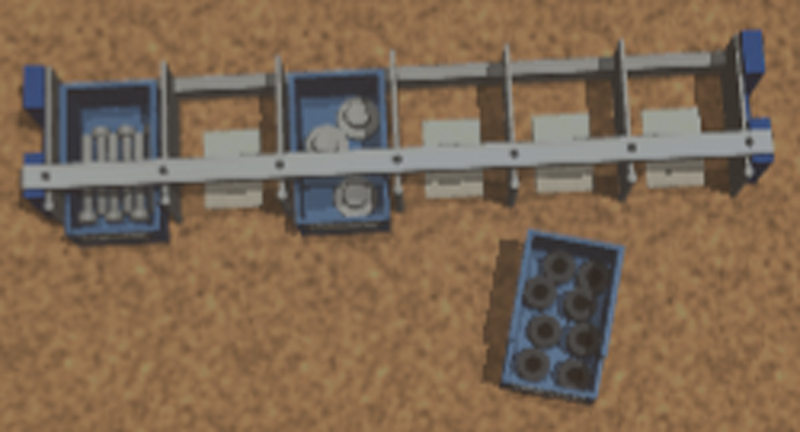

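The crop shows bins in places 1 and 3. Cards lie in 2, 4, 5 and 6, so the third empty gap is place 5. The rail's seven screws run from crop (45,176) to (749,142). The loose bin's rear corners are at (529,233) and (622,246), its front ones at (503,384) and (597,401).

```bash
python3 - <<'E'
from h import *
c=get_calibration("top");P=c["pose"]
f=lambda a:(np.array(a,float)+.5)/3.2-.5+[195,150]
S=plane(c,P,f([(45,176),(163,170),(279,164),(397,159),(514,154),(631,147),(749,142)]),.064)[:,:2]
i=np.arange(7)
fx=np.polyfit(i,S[:,0],1);fy=np.polyfit(i,S[:,1],1);print("pitch",np.hypot(fx[0],fy[0]),"yaw",np.arctan2(fx[0],-fy[0])); 
for k in range(6): print("place",k+1,np.polyval(fx,k+.5),np.polyval(fy,k+.5))
print("ends",plane(c,P,f([(23,177),(771,142)]),.064))
b=np.r_[plane(c,P,f([(529,233),(622,246)]),.05),plane(c,P,f([(597,401),(503,384)]),.05)][:,:2]
print(b,b.mean(0)); d=b[0]+b[1]-b[2]-b[3];print("yaw",np.arctan2(d[1],d[0]),np.linalg.norm(d)/2,np.linalg.norm(b[0]-b[1]))
e=b[0]-b[1];print("yaw front edge",np.arctan2(-e[0],e[1]))
# rim by depth cloud
X=cloud(c,P,np.load("pics/top0d.npy"));q=np.zeros((480,640),bool);q[215:285,340:400]=1
q&=(X[...,2]>.035)&(X[...,2]<.06);print(q.sum(),rect(X[q][:,:2]))
E
```

```text
pitch 0.07604333038581365 yaw 0.06438815398053992
place 1 0.5989364603212858 0.20939102434425638
place 2 0.6038293674876013 0.13350527103292775
place 3 0.6087222746539168 0.057619517721599095
place 4 0.6136151818202323 -0.01826623558972959
place 5 0.6185080889865479 -0.09415198890105822
place 6 0.6234009961528634 -0.1700377422123869
ends [[ 0.5954  0.2618  0.064 ]
 [ 0.6259 -0.222   0.064 ]]
[[ 0.5664 -0.0671]
 [ 0.5587 -0.1274]
 [ 0.4577 -0.1108]
 [ 0.4675 -0.051 ]] [ 0.5126 -0.0891]
yaw -0.16256505833812607 0.10135089597437999 0.06074599193894237
yaw front edge -0.1271316893805409
338 [513.8608 -89.5989  64.0422 101.7157  80.3298]
```

```bash
cat >> h.py <<'E'
from scipy.spatial.transform import Rotation as R
RY=.0645;P5=np.array([.6185,-.094]);RX=np.array([np.cos(RY),np.sin(RY)]);RYv=np.array([-RX[1],RX[0]])
def st():
    s=observe();M=R.from_euler("xyz",s["tool_rot"]).as_matrix()
    print("t",s["time"],"tcp",s["tool_pos"],"F",s["contact_force"],"open",s["opening"],"q",s["qpos"]);print("yaw of tool y",np.arctan2(M[1,1],M[0,1]),"downdir",M[:,0])
    return s,M
def go(xr,yr,z): # rack coords rel. place 5 -> units from now
    s,M=st();w=np.r_[P5+xr*RX+yr*RYv,z];d=M.T@(w-s["tool_pos"]);print("target",w,"units tx ty tz",d/.04)
E
python3 - <<'E'
from h import *
s,M=st();print(M)
go(0,.253,.064+.025+.03)
E
```

```text
t 0.1 tcp [0.2314 0.4709 0.2511] F [ 0.6991 -1.045   0.1648] open 0.0923592565070955 q [ 0.968   0.3427  1.5249 -0.      1.2754 -0.146 ]
yaw of tool y 1.1140184146142775 downdir [-0.0008 -0.0012 -1.    ]
[[-0.0008  0.4411  0.8975]
 [-0.0012  0.8975 -0.4411]
 [-1.     -0.0014 -0.0002]]
t 0.1 tcp [0.2314 0.4709 0.2511] F [ 0.6991 -1.045   0.1648] open 0.0923592565070955 q [ 0.968   0.3427  1.5249 -0.      1.2754 -0.146 ]
yaw of tool y 1.1140184146142775 downdir [-0.0008 -0.0012 -1.    ]
target [0.6022 0.1585 0.119 ] units tx ty tz [ 3.3041 -2.9166 11.7659]
```

```bash
python3 -m crank '[{"fingers":-1,"tx":0,"ty":-0.36,"tz":1.47,"roll":-0.4},{"fingers":-1,"tx":0,"ty":-0.73,"tz":2.94,"roll":-0.8},{"fingers":-1,"tx":0,"ty":-1.09,"tz":4.4,"roll":-1.2},{"fingers":-1,"tx":0.3,"ty":-1.46,"tz":5.9,"roll":-1.6},{"fingers":-1,"tx":0.6,"ty":-1.82,"tz":7.35,"roll":-2.0},{"fingers":-1,"tx":1.0,"ty":-2.2,"tz":8.8,"roll":-2.4},{"fingers":-1,"tx":1.6,"ty":-2.56,"tz":10.3,"roll":-2.7},{"fingers":-1,"tx":2.2,"ty":-2.92,"tz":11.77,"roll":-3.0}]' 10; python3 -c "
from h import *
go(0,.253,.119)
p,d=read_camera('wrist');cv2.imwrite('pics/w1.png',p[:,:,::-1])"
```

```text
time: 1.1
tool_pos: [0.5993, 0.161, 0.1651]
tool_rot: [2.365, 1.57, 2.433]
contact_force: [0.7, 0.8, 0.3]
opening: 0.0162
t 1.1 tcp [0.5993 0.161  0.1651] F [0.7483 0.758  0.3009] open 0.016212758486013678 q [ 0.1389  0.5895  1.3658  0.0003  1.1865 -1.5002]
yaw of tool y 1.6390422027110965 downdir [-0.0002  0.0002 -1.    ]
target [0.6022 0.1585 0.119 ] units tx ty tz [ 1.1521 -0.0686  0.0689]
```

View pics/w1.png

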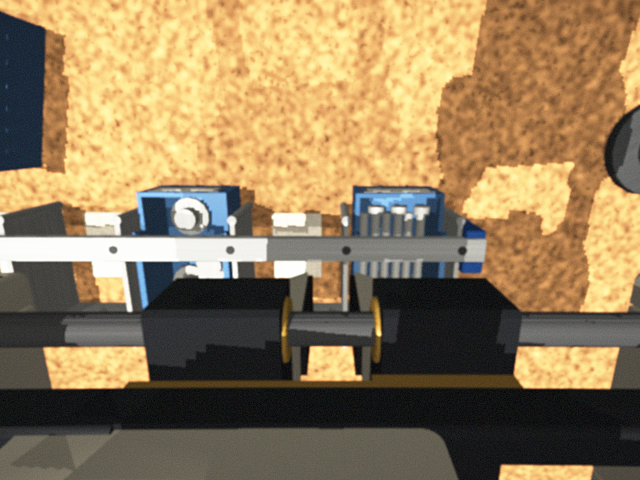

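The wrist view is turned round, with its left being the robot's right. Rail screws 1 to 4 are at columns 462, 346, 230 and 113, row about 250, and give a check on the top camera.

```bash
python3 -c "
from h import *
s,M=st();T=np.eye(4);T[:3,:3]=M;T[:3,3]=s['tool_pos'];c=get_calibration('wrist')
W=plane(c,T@c['T_tool_cam'],[(462,250),(346,250),(230,250),(113,250)],.064)[:,:2]
print(W);print('rack coords; expected y .342 .266 .190 .114, x 0',(W-P5)@np.c_[RX,RYv])
"
```

```text
t 1.15 tcp [0.6028 0.1555 0.161 ] F [ 1.7891 -3.2736 -1.0949] open 0.012264253384392918 q [ 0.1307  0.598   1.3622 -0.0031  1.1833 -1.5056]
yaw of tool y 1.6374829790267484 downdir [-0.0016 -0.0031 -1.    ]
[[0.5986 0.2398]
 [0.6037 0.1653]
 [0.6087 0.0905]
 [0.6138 0.0154]]
rack coords; expected y .342 .266 .190 .114, x 0 [[0.0017 0.3344]
 [0.0019 0.2597]
 [0.0021 0.1847]
 [0.0023 0.1094]]
```

```bash
python3 -m crank '[{"fingers":-1,"tx":0.4},{"fingers":-1,"tx":0.8},{"fingers":-1,"tx":1.1},{"fingers":-1,"tx":1.4},{"fingers":-1,"tx":1.5},{"fingers":-1,"tx":1.6},{"fingers":-1,"tx":1.6},{"fingers":-1,"tx":1.6}]'; python3 -c "
from h import *
go(-.001,.253,.0885)"
```

```text
t 1.15 tcp [0.6028 0.1555 0.161 ] F [ 1.7891 -3.2736 -1.0949] open 0.012264253384392918 q [ 0.1307  0.598   1.3622 -0.0031  1.1833 -1.5056]
yaw of tool y 1.6374829790267484 downdir [-0.0016 -0.0031 -1.    ]
target [0.6012 0.1584 0.0885] units tx ty tz [ 1.8129  0.0817 -0.0319]invalid input at $[0]: expected keys fingers, tx, ty, tz, roll
```

All five keys are needed.

```bash
python3 -m crank '[{"fingers":-1,"tx":0.4,"ty":0.05,"tz":0,"roll":0},{"fingers":-1,"tx":0.8,"ty":0.05,"tz":0,"roll":0},{"fingers":-1,"tx":1.1,"ty":0.05,"tz":0,"roll":0},{"fingers":-1,"tx":1.4,"ty":0.05,"tz":0,"roll":0},{"fingers":-1,"tx":1.5,"ty":0.05,"tz":0,"roll":0},{"fingers":-1,"tx":1.6,"ty":0.05,"tz":0,"roll":0},{"fingers":-1,"tx":1.6,"ty":0.05,"tz":0,"roll":0},{"fingers":-1,"tx":1.6,"ty":0.05,"tz":0,"roll":0}]'; python3 -c "
from h import *
go(-.001,.253,.0885)"
```

```text
time: 2.15
tool_pos: [0.5982, 0.1645, 0.1025]
tool_rot: [0.175, 1.57, 0.242]
contact_force: [-0.5, -0.7, 0.3]
opening: 0.0003
t 2.15 tcp [0.5982 0.1645 0.1025] F [-0.4758 -0.6593  0.3135] open 0.0003454203455168879 q [ 0.1449  0.6559  1.4333  0.0001  1.0515 -1.4927]
yaw of tool y 1.6375149395329023 downdir [ 0.0008  0.0002 -1.    ]
target [0.6012 0.1584 0.0885] units tx ty tz [ 0.35   -0.1574  0.0651]
```

```bash
python3 -m crank '[{"fingers":-1,"tx":0.1,"ty":-0.15,"tz":0.06,"roll":0},{"fingers":-1,"tx":0.2,"ty":-0.15,"tz":0.06,"roll":0},{"fingers":-1,"tx":0.24,"ty":-0.15,"tz":0.06,"roll":0},{"fingers":-1,"tx":0.28,"ty":-0.15,"tz":0.06,"roll":0},{"fingers":-1,"tx":0.31,"ty":-0.15,"tz":0.06,"roll":0},{"fingers":-1,"tx":0.34,"ty":-0.15,"tz":0.06,"roll":0},{"fingers":-1,"tx":0.36,"ty":-0.15,"tz":0.06,"roll":0},{"fingers":-1,"tx":0.36,"ty":-0.15,"tz":0.06,"roll":0}]'; python3 -c "
from h import *
go(-.001,.253,.0885)"
```

```text
time: 3.15
tool_pos: [0.6007, 0.1588, 0.0892]
tool_rot: [0.06, 1.57, 0.127]
contact_force: [-3.6, -0.5, 9.8]
opening: 0.0006
t 3.15 tcp [0.6007 0.1588 0.0892] F [-3.6026 -0.547   9.8348] open 0.0005953331993733343 q [ 0.1351  0.6734  1.4415 -0.      1.0258 -1.5027]
yaw of tool y 1.6378158600916062 downdir [ 0.0009  0.0001 -1.    ]
target [0.6012 0.1584 0.0885] units tx ty tz [ 0.0182 -0.0096  0.0107]
```

```bash
python3 -m crank '[{"fingers":-1,"tx":0.02,"ty":-0.05,"tz":0,"roll":0},{"fingers":-1,"tx":0.02,"ty":-0.2,"tz":0,"roll":0},{"fingers":-1,"tx":0.02,"ty":-0.4,"tz":0,"roll":0},{"fingers":-1,"tx":0.02,"ty":-0.6,"tz":0,"roll":0},{"fingers":-1,"tx":0.02,"ty":-0.8,"tz":0,"roll":0},{"fingers":-1,"tx":0.02,"ty":-1.0,"tz":0,"roll":0},{"fingers":-1,"tx":0.02,"ty":-1.2,"tz":0,"roll":0},{"fingers":-1,"tx":0.02,"ty":-1.4,"tz":0,"roll":0}]'; python3 -c "
from h import *
go(-.001,0,.0885)"
```

```text
time: 4.15
tool_pos: [0.606, 0.1045, 0.0892]
tool_rot: [0.445, 1.565, 0.512]
contact_force: [-0.3, 7.2, 9.7]
opening: 0.0007
t 4.15 tcp [0.606  0.1045 0.0892] F [-0.294   7.223   9.7043] open 0.0007151305441344258 q [ 0.0449  0.6612  1.4664  0.0033  1.0085 -1.5946]
yaw of tool y 1.6378054578971706 downdir [ 0.0054  0.003  -1.    ]
target [ 0.6175 -0.0941  0.0885] units tx ty tz [ 0.0052 -4.9731 -0.0467]
```

```bash
python3 -m crank '[{"fingers":-1,"tx":0.01,"ty":-0.2,"tz":-0.01,"roll":0},{"fingers":-1,"tx":0.01,"ty":-0.4,"tz":-0.02,"roll":0},{"fingers":-1,"tx":0.01,"ty":-0.6,"tz":-0.02,"roll":0},{"fingers":-1,"tx":0.01,"ty":-0.8,"tz":-0.02,"roll":0},{"fingers":-1,"tx":0.01,"ty":-1.0,"tz":-0.02,"roll":0},{"fingers":-1,"tx":0.01,"ty":-1.2,"tz":-0.02,"roll":0},{"fingers":-1,"tx":0.01,"ty":-1.4,"tz":-0.02,"roll":0},{"fingers":-1,"tx":0.01,"ty":-1.6,"tz":-0.02,"roll":0}]'; python3 -c "
from h import *
go(-.001,0,.0885)"
```

```text
time: 5.15
tool_pos: [0.6098, 0.0409, 0.0892]
tool_rot: [0.4, 1.564, 0.467]
contact_force: [0.2, 9.1, 12.9]
opening: 0.0007
t 5.15 tcp [0.6098 0.0409 0.0892] F [ 0.1596  9.0829 12.8697] open 0.0006988289176610216 q [-0.06    0.6552  1.479   0.004   1.0017 -1.7   ]
yaw of tool y 1.6378372926010238 downdir [ 0.006  0.003 -1.   ]
target [ 0.6175 -0.0941  0.0885] units tx ty tz [ 0.0085 -3.3791 -0.0333]
```

```bash
python3 -m crank '[{"fingers":-1,"tx":0.01,"ty":-0.2,"tz":-0.01,"roll":0},{"fingers":-1,"tx":0.01,"ty":-0.4,"tz":-0.01,"roll":0},{"fingers":-1,"tx":0.01,"ty":-0.6,"tz":-0.01,"roll":0},{"fingers":-1,"tx":0.01,"ty":-0.8,"tz":-0.01,"roll":0},{"fingers":-1,"tx":0.01,"ty":-1.0,"tz":-0.01,"roll":0},{"fingers":-1,"tx":0.01,"ty":-1.2,"tz":-0.01,"roll":0},{"fingers":-1,"tx":0.01,"ty":-1.4,"tz":-0.01,"roll":0},{"fingers":-1,"tx":0.01,"ty":-1.6,"tz":-0.01,"roll":0}]'; python3 -c "
from h import *
go(-.001,0,.0885)"
```

```text
time: 6.15
tool_pos: [0.6139, -0.0227, 0.0892]
tool_rot: [0.378, 1.564, 0.445]
contact_force: [0.5, 10.8, 15.4]
opening: 0.0005
t 6.15 tcp [ 0.6139 -0.0227  0.0892] F [ 0.4993 10.7873 15.3648] open 0.0005245760127749264 q [-0.1636  0.66    1.4692  0.0048  1.0066 -1.804 ]
yaw of tool y 1.6378399764202423 downdir [ 0.0065  0.0031 -1.    ]
target [ 0.6175 -0.0941  0.0885] units tx ty tz [ 0.0124 -1.7861 -0.0294]
```

```bash
python3 -m crank '[{"fingers":-1,"tx":0,"ty":-0.25,"tz":0,"roll":0},{"fingers":-1,"tx":0,"ty":-0.5,"tz":0,"roll":0},{"fingers":-1,"tx":0,"ty":-0.75,"tz":0,"roll":0},{"fingers":-1,"tx":0,"ty":-1.0,"tz":0,"roll":0},{"fingers":-1,"tx":0,"ty":-1.25,"tz":0,"roll":0},{"fingers":-1,"tx":0,"ty":-1.5,"tz":0,"roll":0},{"fingers":-1,"tx":0,"ty":-1.7,"tz":0,"roll":0},{"fingers":-1,"tx":0,"ty":-1.7,"tz":0,"roll":0}]'; python3 -c "
from h import *
go(-.001,0,.0885)"
```

```text
time: 7.15
tool_pos: [0.6184, -0.0916, 0.0892]
tool_rot: [0.154, 1.564, 0.221]
contact_force: [0.1, 7.0, 15.8]
opening: 0.0006
t 7.15 tcp [ 0.6184 -0.0916  0.0892] F [ 0.0607  7.0466 15.8421] open 0.0005655167205332357 q [-0.271   0.6771  1.4341  0.0035  1.0248 -1.9103]
yaw of tool y 1.6374910750490037 downdir [ 0.0062  0.0014 -1.    ]
target [ 0.6175 -0.0941  0.0885] units tx ty tz [ 0.0172 -0.0603 -0.0272]
```

```bash
python3 -m crank '[{"fingers":-1,"tx":0,"ty":-0.06,"tz":0,"roll":0},{"fingers":-1,"tx":0,"ty":-0.06,"tz":0,"roll":0},{"fingers":-1,"tx":0,"ty":-0.06,"tz":0,"roll":0},{"fingers":-1,"tx":0,"ty":-0.06,"tz":0,"roll":0},{"fingers":-1,"tx":0,"ty":-0.06,"tz":0,"roll":0},{"fingers":-1,"tx":0,"ty":-0.06,"tz":0,"roll":0},{"fingers":-1,"tx":-0.8,"ty":-0.06,"tz":0,"roll":0},{"fingers":-1,"tx":-1.6,"ty":-0.06,"tz":0,"roll":0}]'; python3 -c "
from h import *
go(-.117,.087,.15)"
```

```text
time: 8.15
tool_pos: [0.6164, -0.095, 0.1507]
tool_rot: [2.669, 1.57, 2.736]
contact_force: [1.1, -0.4, -0.1]
opening: 0.0005
t 8.15 tcp [ 0.6164 -0.095   0.1507] F [ 1.1089 -0.3843 -0.0815] open 0.00048033256866502645 q [-0.2757  0.6092  1.3724  0.0001  1.1605 -1.9137]
yaw of tool y 1.6379452728403419 downdir [-0.0005  0.0002 -1.    ]
target [ 0.4961 -0.0147  0.15  ] units tx ty tz [ 0.0198  2.2032 -2.8641]
```

```bash
python3 -m crank '[{"fingers":-1,"tx":0,"ty":0.6,"tz":-0.8,"roll":0},{"fingers":-1,"tx":0,"ty":1.2,"tz":-1.6,"roll":0},{"fingers":-1,"tx":0,"ty":1.8,"tz":-2.4,"roll":0},{"fingers":-1,"tx":0,"ty":2.2,"tz":-2.86,"roll":0},{"fingers":-1,"tx":0.8,"ty":2.2,"tz":-2.86,"roll":0},{"fingers":-1,"tx":1.5,"ty":2.2,"tz":-2.86,"roll":0},{"fingers":-1,"tx":2.2,"ty":2.2,"tz":-2.86,"roll":0},{"fingers":-1,"tx":2.7,"ty":2.2,"tz":-2.86,"roll":0}]'; python3 -c "
from h import *
go(-.117,.050,.042)
p,d=read_camera('top');cv2.imwrite('pics/t2.png',cv2.resize(p[150:285,195:445,::-1],None,fx=3.2,fy=3.2,interpolation=cv2.INTER_CUBIC))"
```

```text
time: 9.15
tool_pos: [0.4963, -0.015, 0.0411]
tool_rot: [2.654, 1.57, 2.721]
contact_force: [0.0, 0.2, -0.1]
opening: 0.0008
t 9.15 tcp [ 0.4963 -0.015   0.0411] F [ 0.0495  0.1697 -0.0697] open 0.000814112243487621 q [-0.1847  0.5707  1.8448  0.0002  0.7265 -1.8225]
yaw of tool y 1.6377052506319345 downdir [-0.0004  0.0002 -1.    ]
target [ 0.4985 -0.0516  0.042 ] units tx ty tz [-0.0233 -0.9188 -0.0057]
```

View pics/t2.png

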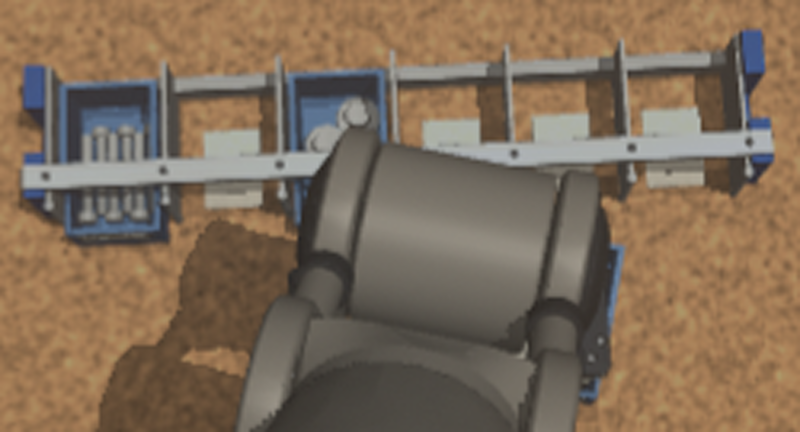

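The wrist hides most of the bin, but its right edge (crop x about 620) has not moved. I'll push from the side now.

```bash
python3 -m crank '[{"fingers":-1,"tx":0,"ty":-0.2,"tz":0,"roll":0},{"fingers":-1,"tx":0,"ty":-0.35,"tz":0,"roll":0},{"fingers":-1,"tx":0,"ty":-0.45,"tz":0,"roll":0},{"fingers":-1,"tx":0,"ty":-0.55,"tz":0,"roll":0},{"fingers":-1,"tx":0,"ty":-0.65,"tz":0,"roll":0},{"fingers":-1,"tx":0,"ty":-0.75,"tz":0,"roll":0},{"fingers":-1,"tx":0,"ty":-0.83,"tz":0,"roll":0},{"fingers":-1,"tx":0,"ty":-0.9,"tz":0,"roll":0}]'; python3 -m crank '[{"fingers":-1,"tx":0,"ty":0,"tz":0,"roll":0},{"fingers":-1,"tx":0,"ty":0.2,"tz":0,"roll":0},{"fingers":-1,"tx":0,"ty":0.5,"tz":0,"roll":0},{"fingers":-1,"tx":-0.8,"ty":0.5,"tz":0,"roll":0},{"fingers":-1,"tx":-1.6,"ty":0.5,"tz":-1.0,"roll":0},{"fingers":-1,"tx":-2.4,"ty":1.5,"tz":-2.0,"roll":0},{"fingers":-1,"tx":-2.6,"ty":2.5,"tz":-2.6,"roll":0},{"fingers":-1,"tx":-2.6,"ty":2.5,"tz":-2.6,"roll":0}]'; python3 -c "
from h import *
st()
p,d=read_camera('top');np.save('pics/t3d.npy',d);cv2.imwrite('pics/t3.png',cv2.resize(p[150:285,195:445,::-1],None,fx=3.2,fy=3.2,interpolation=cv2.INTER_CUBIC))"
```

```text
time: 10.2
tool_pos: [0.4987, -0.0511, 0.042]
tool_rot: [2.53, 1.57, 2.597]
contact_force: [-1.7, 3.0, 2.7]
opening: 0.0004
time: 11.2
tool_pos: [0.3868, 0.044, 0.1469]
tool_rot: [0.042, 1.57, 0.113]
contact_force: [0.5, -1.2, 1.3]
opening: 0.0005
t 11.2 tcp [0.3868 0.044  0.1469] F [ 0.5268 -1.1965  1.3107] open 0.0005465832409573946 q [-0.0844  0.2316  2.022   0.0003  0.8868 -1.7258]
yaw of tool y 1.641226692173523 downdir [ 0.0011  0.0001 -1.    ]
```

View pics/t3.png

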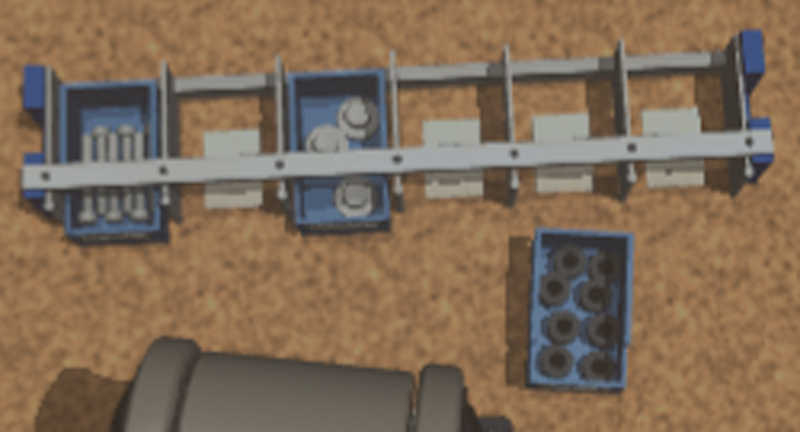

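The bin is now nearly square to the view, with corners at crop (537,230), (632,235), (626,390) and (530,385).

```bash
python3 - <<'E'
from h import *
c=get_calibration("top");P=c["pose"]
f=lambda a:(np.array(a,float)+.5)/3.2-.5+[195,150]
b=np.r_[plane(c,P,f([(537,230),(632,235)]),.05),plane(c,P,f([(626,390),(530,385)]),.04)][:,:2]
d=b[0]+b[1]-b[2]-b[3];e=b[0]+b[3]-b[1]-b[2]
print("yaw rel rack",np.arctan2(d[1],d[0])-RY,np.arctan2(-e[0],e[1])-RY,"centre rack",(b.mean(0)-P5)@np.c_[RX,RYv],np.linalg.norm(d)/2,np.linalg.norm(e)/2)
X=cloud(c,P,np.load("pics/t3d.npy"));q=np.zeros((480,640),bool);q[215:285,350:400]=1
q&=(X[...,2]>.035)&(X[...,2]<.06);r=rect(X[q][:,:2]);print(r,(r[:2]/1000-P5)@np.c_[RX,RYv])
E
```

```text
yaw rel rack -0.09942108987031578 -0.10105857529882747 centre rack [-0.1015 -0.0008] 0.10013599238024366 0.06167343605790155
[ 518.0073 -101.24     64.1647  100.8808   87.6234] [-0.1008 -0.0007]
```

```bash
python3 -c "
from h import *
go(-.18,-.001,.043)"
```

```text
t 11.25 tcp [0.3882 0.043  0.1467] F [ 1.018  -0.3267  0.5472] open 0.0001647520551801306 q [-0.0864  0.2338  2.0198 -0.0002  0.886  -1.727 ]
yaw of tool y 1.6406781247270485 downdir [ 0.002  -0.0003 -1.    ]
target [ 0.4389 -0.1066  0.043 ] units tx ty tz [ 2.5951 -3.8187  0.9996]
```

```bash
python3 -m crank '[{"fingers":-0.65,"tx":0,"ty":-0.9,"tz":0.25,"roll":0},{"fingers":-0.65,"tx":0,"ty":-1.8,"tz":0.5,"roll":0},{"fingers":-0.65,"tx":0,"ty":-2.8,"tz":0.75,"roll":0},{"fingers":-0.65,"tx":0,"ty":-3.82,"tz":1.0,"roll":0},{"fingers":-0.65,"tx":0.8,"ty":-3.82,"tz":1.0,"roll":0},{"fingers":-0.65,"tx":1.6,"ty":-3.82,"tz":1.0,"roll":0},{"fingers":-0.65,"tx":2.3,"ty":-3.82,"tz":1.0,"roll":0},{"fingers":-0.65,"tx":2.58,"ty":-3.82,"tz":1.0,"roll":0}]'; python3 -c "
from h import *
go(-.1,-.001,.043)"
```

```text
time: 12.25
tool_pos: [0.4382, -0.1083, 0.041]
tool_rot: [2.689, 1.568, 2.755]
contact_force: [-0.2, 0.4, -0.1]
opening: 0.0162
t 12.25 tcp [ 0.4382 -0.1083  0.041 ] F [-0.1965  0.4012 -0.124 ] open 0.016236027217971762 q [-0.4123  0.5173  1.9663 -0.0001  0.6605 -2.0492]
yaw of tool y 1.6369947376336713 downdir [-0.0023  0.0009 -1.    ]
target [ 0.5188 -0.1014  0.043 ] units tx ty tz [-0.054   0.0385  2.02  ]
```

```bash
python3 -m crank '[{"fingers":-0.65,"tx":-0.05,"ty":0.04,"tz":0.2,"roll":0},{"fingers":-0.65,"tx":-0.05,"ty":0.04,"tz":0.36,"roll":0},{"fingers":-0.65,"tx":-0.05,"ty":0.04,"tz":0.5,"roll":0},{"fingers":-0.65,"tx":-0.05,"ty":0.04,"tz":0.65,"roll":0},{"fingers":-0.65,"tx":-0.05,"ty":0.04,"tz":0.8,"roll":0},{"fingers":-0.65,"tx":-0.05,"ty":0.04,"tz":0.95,"roll":0},{"fingers":-0.65,"tx":-0.05,"ty":0.04,"tz":1.05,"roll":0},{"fingers":-0.65,"tx":-0.05,"ty":0.04,"tz":1.1,"roll":0}]'; python3 -c "
from h import *
go(-.13,-.001,.043)
p,d=read_camera('wrist');cv2.imwrite('pics/w4.png',p[:,:,::-1])
p,d=read_camera('side');cv2.imwrite('pics/s4.png',cv2.resize(p[170:330,280:450,::-1],None,fx=3.5,fy=3.5,interpolation=cv2.INTER_CUBIC))"
```

```text
time: 13.25
tool_pos: [0.4823, -0.1032, 0.0448]
tool_rot: [2.547, 1.57, 2.614]
contact_force: [-5.0, -0.4, 3.7]
opening: 0.0159
t 13.25 tcp [ 0.4823 -0.1032  0.0448] F [-5.0062 -0.3665  3.6707] open 0.015899373222935928 q [-0.3664  0.5602  1.8514  0.0002  0.7306 -2.0043]
yaw of tool y 1.6378471044755438 downdir [-0.0006  0.0003 -1.    ]
target [ 0.4888 -0.1034  0.043 ] units tx ty tz [ 0.044  -0.0152  0.1622]
```

View pics/s4.png

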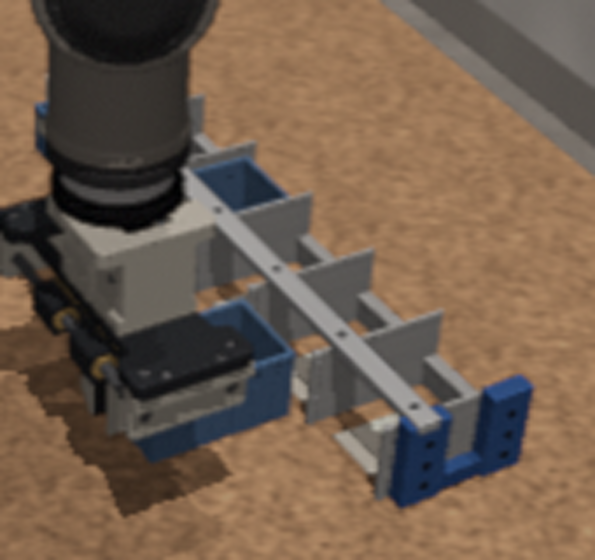

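The side view shows the bin square ahead of the fingers, with its rear rim corners at crop (292,348) and (240,300), just in front of dividers 5 and 6.

```bash
python3 - <<'E'
from h import *
c=get_calibration("side");P=c["pose"]
f=lambda a:(np.array(a,float)+.5)/3.5-.5+[280,170]
g=lambda W:(W[:,:2]-P5)@np.c_[RX,RYv]
print("rear corners",g(plane(c,P,f([(292,348),(240,300)]),.05)))
print("screws 4,5,6,7 (expect y .114 .038 -.038 -.114)",g(plane(c,P,f([(218,211),(276,268),(341,334),(414,406)]),.064)))
E
```

```text
rear corners [[-0.027  -0.0232]
 [-0.0306  0.0335]]
screws 4,5,6,7 (expect y .114 .038 -.038 -.114) [[-0.003   0.1103]
 [-0.0025  0.0369]
 [-0.0031 -0.0396]
 [-0.0025 -0.1151]]
```

View pics/w4.png

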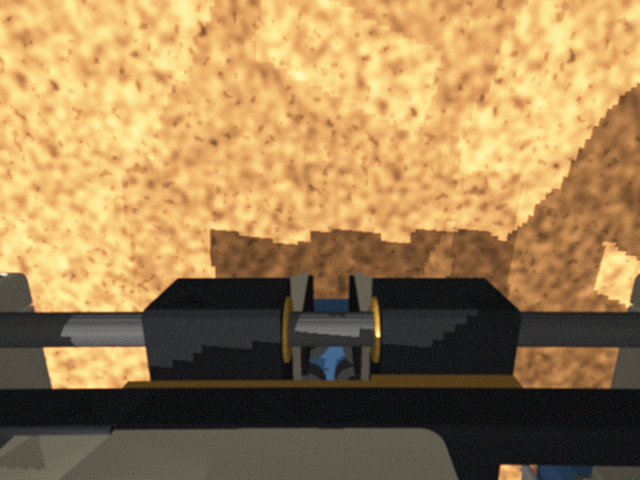

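The side estimate puts the bin about 6–8 mm left of the gap's centre and slightly turned. I'll back off and check from above before entering.

```bash
python3 -m crank '[{"fingers":-0.65,"tx":0,"ty":0,"tz":-0.4,"roll":0},{"fingers":-0.65,"tx":-0.8,"ty":0,"tz":-0.8,"roll":0},{"fingers":-0.65,"tx":-1.6,"ty":0.7,"tz":-1.2,"roll":0},{"fingers":-0.65,"tx":-2.3,"ty":1.4,"tz":-1.6,"roll":0},{"fingers":-0.65,"tx":-2.5,"ty":2.2,"tz":-2.0,"roll":0},{"fingers":-0.65,"tx":-2.5,"ty":3.0,"tz":-2.1,"roll":0},{"fingers":-0.65,"tx":-2.5,"ty":3.8,"tz":-2.1,"roll":0},{"fingers":-0.65,"tx":-2.5,"ty":3.8,"tz":-2.1,"roll":0}]'; python3 -c "
from h import *
p,d=read_camera('top');np.save('pics/t5d.npy',d);cv2.imwrite('pics/t5.png',cv2.resize(p[150:285,300:445,::-1],None,fx=5,fy=4.4,interpolation=cv2.INTER_CUBIC))
c=get_calibration('top');X=cloud(c,c['pose'],d);q=np.zeros((480,640),bool);q[205:285,350:400]=1
q&=(X[...,2]>.035)&(X[...,2]<.06);Y=(X[q][:,:2]-P5)@np.c_[RX,RYv];Y=Y[Y[:,0]<-.03];print(rect(Y),Y.min(0),Y.max(0))
go(-.18,-.001,.043)
"
```

```text
time: 14.35
tool_pos: [0.389, 0.0441, 0.1452]
tool_rot: [0.088, 1.568, 0.158]
contact_force: [-0.1, 0.9, 0.1]
opening: 0.016
[-78.6865   4.4379  97.366   64.3306   0.1886] [-0.1273 -0.0278] [-0.0301  0.0367]
t 14.4 tcp [0.3891 0.0432 0.1451] F [ 0.4695 -0.1813  0.0411] open 0.016023216981042355 q [-0.0861  0.2379  2.0198  0.0003  0.8817 -1.7261]
yaw of tool y 1.6398001444040675 downdir [ 0.0022  0.     -1.    ]
target [ 0.4389 -0.1066  0.043 ] units tx ty tz [ 2.5552 -3.8206  0.9785]
```

View pics/t5.png

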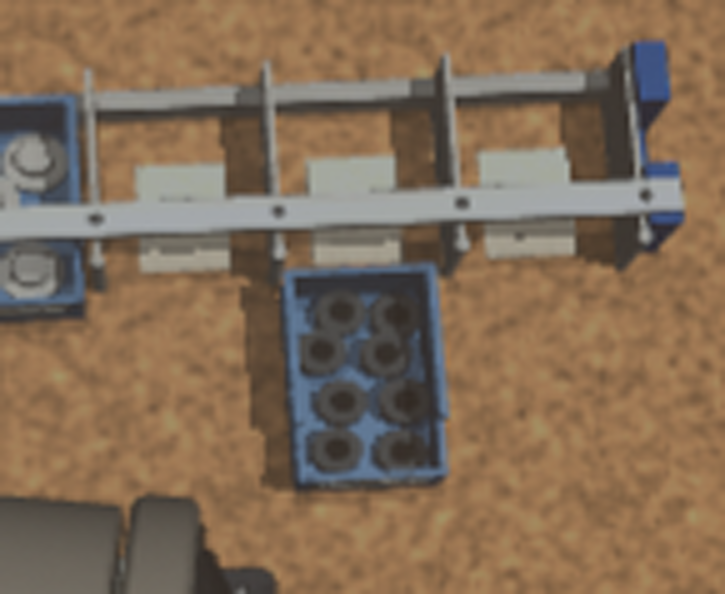

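Seen from above, the bin is square to the rack but about 4.5 mm too far left, with its rear edge still short of the dividers. I'll nudge it right, pushing on the middle of its left side.

```bash
python3 -c "
from h import *
go(-.079,.074,.043)"
```

```text
t 14.4 tcp [0.3891 0.0432 0.1451] F [ 0.4695 -0.1813  0.0411] open 0.016023216981042355 q [-0.0861  0.2379  2.0198  0.0003  0.8817 -1.7261]
yaw of tool y 1.6398001444040675 downdir [ 0.0022  0.     -1.    ]
target [ 0.5349 -0.0252  0.043 ] units tx ty tz [ 2.5606 -1.957   3.512 ]
```

```bash
python3 -m crank '[{"fingers":-1,"tx":0,"ty":-0.5,"tz":0.9,"roll":0},{"fingers":-1,"tx":0,"ty":-1.0,"tz":1.8,"roll":0},{"fingers":-1,"tx":0,"ty":-1.5,"tz":2.7,"roll":0},{"fingers":-1,"tx":0,"ty":-1.96,"tz":3.5,"roll":0},{"fingers":-1,"tx":0.8,"ty":-1.96,"tz":3.5,"roll":0},{"fingers":-1,"tx":1.6,"ty":-1.96,"tz":3.5,"roll":0},{"fingers":-1,"tx":2.3,"ty":-1.96,"tz":3.5,"roll":0},{"fingers":-1,"tx":2.55,"ty":-1.96,"tz":3.5,"roll":0}]'; python3 -c "
from h import *
go(-.079,.0495,.043)"
```

```text
time: 15.4
tool_pos: [0.5329, -0.0272, 0.0412]
tool_rot: [2.846, 1.569, 2.912]
contact_force: [1.0, 0.3, -0.4]
opening: 0.0009
t 15.4 tcp [ 0.5329 -0.0272  0.0412] F [ 1.002   0.3258 -0.3844] open 0.000912018249682911 q [-0.1948  0.6175  1.7387  0.0001  0.7873 -1.8312]
yaw of tool y 1.6363555736603113 downdir [-0.0019  0.0004 -1.    ]
target [ 0.5365 -0.0497  0.043 ] units tx ty tz [-0.0449 -0.5659  0.0535]
```

```bash
python3 -m crank '[{"fingers":-1,"tx":0,"ty":-0.15,"tz":0.05,"roll":0},{"fingers":-1,"tx":0,"ty":-0.25,"tz":0.05,"roll":0},{"fingers":-1,"tx":0,"ty":-0.35,"tz":0.05,"roll":0},{"fingers":-1,"tx":0,"ty":-0.43,"tz":0.05,"roll":0},{"fingers":-1,"tx":0,"ty":-0.5,"tz":0.05,"roll":0},{"fingers":-1,"tx":0,"ty":-0.57,"tz":0.05,"roll":0},{"fingers":-1,"tx":0,"ty":-0.57,"tz":0.05,"roll":0},{"fingers":-1,"tx":0,"ty":-0.57,"tz":0.05,"roll":0}]'; python3 -c "
from h import *
go(-.079,.0495,.043)"
```

```text
time: 16.4
tool_pos: [0.5369, -0.0486, 0.043]
tool_rot: [0.41, 1.571, 0.478]
contact_force: [-1.2, 4.0, 3.3]
opening: 0.0003
t 16.4 tcp [ 0.5369 -0.0486  0.043 ] F [-1.1748  3.9852  3.2725] open 0.00034855205456083677 q [-0.2326  0.621   1.7235  0.0003  0.7969 -1.8707]
yaw of tool y 1.637857032696647 downdir [ 0.0003  0.0001 -1.    ]
target [ 0.5365 -0.0497  0.043 ] units tx ty tz [-0.0007 -0.0257 -0.0125]
```

```bash
python3 -m crank '[{"fingers":-1,"tx":0,"ty":-0.04,"tz":0,"roll":0},{"fingers":-1,"tx":0,"ty":-0.04,"tz":0,"roll":0},{"fingers":-1,"tx":0,"ty":0.3,"tz":-0.1,"roll":0},{"fingers":-1,"tx":-1.0,"ty":0.5,"tz":-0.6,"roll":0},{"fingers":-1,"tx":-2.0,"ty":1.0,"tz":-1.6,"roll":0},{"fingers":-1,"tx":-2.5,"ty":1.6,"tz":-2.6,"roll":0},{"fingers":-1,"tx":-2.5,"ty":2.2,"tz":-3.5,"roll":0},{"fingers":-1,"tx":-2.5,"ty":2.5,"tz":-3.5,"roll":0}]'; python3 -c "
from h import *
p,d=read_camera('top');np.save('pics/t6d.npy',d);cv2.imwrite('pics/t6.png',cv2.resize(p[150:285,300:445,::-1],None,fx=5,fy=4.4,interpolation=cv2.INTER_CUBIC))
c=get_calibration('top');X=cloud(c,c['pose'],d);q=np.zeros((480,640),bool);q[205:285,350:400]=1
q&=(X[...,2]>.035)&(X[...,2]<.06);Y=(X[q][:,:2]-P5)@np.c_[RX,RYv];Y=Y[Y[:,0]<-.03];print(rect(Y),Y.min(0),Y.max(0))
go(-.16,-.000,.043)
"
```

```text
time: 17.4
tool_pos: [0.3876, 0.0426, 0.1428]
tool_rot: [-3.048, 1.569, -2.981]
contact_force: [0.4, 0.4, 0.5]
opening: 0.0007
[-78.9789  -0.0799  97.0983  64.2573   0.2399] [-0.1276 -0.0322] [-0.0303  0.032 ]
t 17.45 tcp [0.3894 0.0431 0.143 ] F [-0.5017  0.2727 -0.5207] open 0.0007420712150000631 q [-0.086   0.2429  2.0205  0.0002  0.878  -1.7244]
yaw of tool y 1.6382408659507566 downdir [ 0.0002  0.0001 -1.    ]
target [ 0.4588 -0.1043  0.043 ] units tx ty tz [ 2.4995 -3.7952  1.4827]
```

View pics/t6.png

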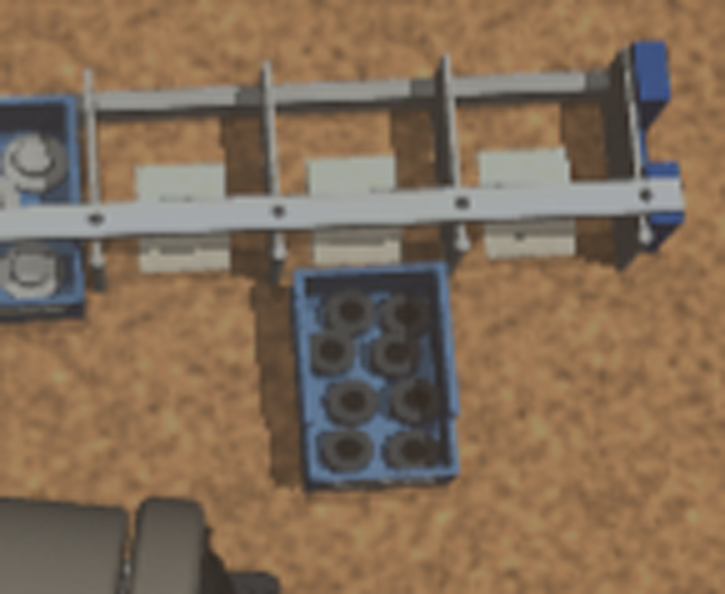

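The bin is now centred and square: its offset is within about 1 mm. Next comes the push in.

```bash
python3 -m crank '[{"fingers":-0.65,"tx":0,"ty":-0.9,"tz":0.3,"roll":0},{"fingers":-0.65,"tx":0,"ty":-1.8,"tz":0.6,"roll":0},{"fingers":-0.65,"tx":0,"ty":-2.8,"tz":1.0,"roll":0},{"fingers":-0.65,"tx":0,"ty":-3.8,"tz":1.3,"roll":0},{"fingers":-0.65,"tx":0.8,"ty":-3.8,"tz":1.3,"roll":0},{"fingers":-0.65,"tx":1.6,"ty":-3.8,"tz":1.3,"roll":0},{"fingers":-0.65,"tx":2.3,"ty":-3.8,"tz":1.3,"roll":0},{"fingers":-0.65,"tx":2.5,"ty":-3.8,"tz":1.3,"roll":0}]'; python3 -c "
from h import *
go(-.0425,-.000,.043)"
```

```text
time: 18.45
tool_pos: [0.4523, -0.1068, 0.041]
tool_rot: [2.738, 1.568, 2.805]
contact_force: [0.4, 0.6, -0.2]
opening: 0.016
t 18.45 tcp [ 0.4523 -0.1068  0.041 ] F [ 0.3699  0.5923 -0.1728] open 0.0160130866811927 q [-0.3969  0.5332  1.9303 -0.0003  0.681  -2.0341]
yaw of tool y 1.6374507183179763 downdir [-0.0028  0.001  -1.    ]
target [ 0.5761 -0.0967  0.043 ] units tx ty tz [-0.0593  0.0437  3.1055]
```

```bash
python3 -m crank '[{"fingers":-0.65,"tx":-0.05,"ty":0.04,"tz":0.2,"roll":0},{"fingers":-0.65,"tx":-0.05,"ty":0.04,"tz":0.36,"roll":0},{"fingers":-0.65,"tx":-0.05,"ty":0.04,"tz":0.52,"roll":0},{"fingers":-0.65,"tx":-0.05,"ty":0.04,"tz":0.68,"roll":0},{"fingers":-0.65,"tx":-0.05,"ty":0.04,"tz":0.84,"roll":0},{"fingers":-0.65,"tx":-0.05,"ty":0.04,"tz":1.0,"roll":0},{"fingers":-0.65,"tx":-0.05,"ty":0.04,"tz":1.16,"roll":0},{"fingers":-0.65,"tx":-0.05,"ty":0.04,"tz":1.3,"roll":0}]'; python3 -c "
from h import *
go(-.0425,-.000,.043)"
```

```text
time: 19.45
tool_pos: [0.5042, -0.1014, 0.0448]
tool_rot: [2.751, 1.57, 2.818]
contact_force: [-4.8, -0.7, 3.0]
opening: 0.0162
t 19.45 tcp [ 0.5042 -0.1014  0.0448] F [-4.8258 -0.6883  3.0336] open 0.01623305262694379 q [-0.3476  0.5868  1.7922 -0.      0.7636 -1.9852]
yaw of tool y 1.6376106635023087 downdir [-0.001   0.0003 -1.    ]
target [ 0.5761 -0.0967  0.043 ] units tx ty tz [ 0.0421 -0.0029  1.8008]
```

```bash
python3 -m crank '[{"fingers":-0.65,"tx":0,"ty":0,"tz":0.15,"roll":0},{"fingers":-0.65,"tx":0,"ty":0,"tz":0.3,"roll":0},{"fingers":-0.65,"tx":0,"ty":0,"tz":0.45,"roll":0},{"fingers":-0.65,"tx":0,"ty":0,"tz":0.6,"roll":0},{"fingers":-0.65,"tx":0,"ty":0,"tz":0.75,"roll":0},{"fingers":-0.65,"tx":0,"ty":0,"tz":0.9,"roll":0},{"fingers":-0.65,"tx":0,"ty":0,"tz":1.05,"roll":0},{"fingers":-0.65,"tx":0,"ty":0,"tz":1.2,"roll":0}]'; python3 -c "
from h import *
go(-.0425,-.000,.043)"
```

```text
time: 20.45
tool_pos: [0.5526, -0.0983, 0.0447]
tool_rot: [0.84, 1.571, 0.907]
contact_force: [-2.3, -0.5, -1.0]
opening: 0.0159
t 20.45 tcp [ 0.5526 -0.0983  0.0447] F [-2.3146 -0.4702 -0.9748] open 0.015883291682232913 q [-0.3127  0.6475  1.6574  0.0002  0.8367 -1.9504]
yaw of tool y 1.6375657210163603 downdir [ 0.0001  0.0001 -1.    ]
target [ 0.5761 -0.0967  0.043 ] units tx ty tz [ 0.0438 -0.0003  0.5887]
```

```bash
python3 -m crank '[{"fingers":-0.65,"tx":0,"ty":0,"tz":0.1,"roll":0},{"fingers":-0.65,"tx":0,"ty":0,"tz":0.2,"roll":0},{"fingers":-0.65,"tx":0,"ty":0,"tz":0.3,"roll":0},{"fingers":-0.65,"tx":0,"ty":0,"tz":0.38,"roll":0},{"fingers":-0.65,"tx":0,"ty":0,"tz":0.44,"roll":0},{"fingers":-0.65,"tx":0,"ty":0,"tz":0.48,"roll":0},{"fingers":-0.65,"tx":0,"ty":0,"tz":0.52,"roll":0},{"fingers":-0.65,"tx":0,"ty":0,"tz":0.54,"roll":0}]'; python3 -c "
from h import *
go(-.0425,-.000,.043)"
```

```text
time: 21.45
tool_pos: [0.5738, -0.0969, 0.0448]
tool_rot: [1.104, 1.571, 1.171]
contact_force: [-2.3, 0.2, -1.2]
opening: 0.0165
t 21.45 tcp [ 0.5738 -0.0969  0.0448] F [-2.2737  0.1573 -1.2283] open 0.016500508555403682 q [-0.299   0.6754  1.5954  0.0002  0.8709 -1.9367]
yaw of tool y 1.6375947955488688 downdir [ 0.      0.0001 -1.    ]
target [ 0.5761 -0.0967  0.043 ] units tx ty tz [ 0.0453 -0.0009  0.0576]
```

```bash
python3 -m crank '[{"fingers":-0.65,"tx":0,"ty":0,"tz":0.02,"roll":0},{"fingers":-0.65,"tx":0,"ty":0,"tz":0.04,"roll":0},{"fingers":-0.65,"tx":0,"ty":0,"tz":0.06,"roll":0},{"fingers":-0.65,"tx":0,"ty":0,"tz":0.07,"roll":0},{"fingers":-0.65,"tx":0,"ty":0,"tz":0.08,"roll":0},{"fingers":-0.65,"tx":0,"ty":0,"tz":0.09,"roll":0},{"fingers":-0.65,"tx":0,"ty":0,"tz":0.09,"roll":0},{"fingers":-0.65,"tx":0,"ty":0,"tz":0.09,"roll":0}]'; python3 -c "
from h import *
go(-.0425,-.000,.043)"
```

```text
time: 22.45
tool_pos: [0.5746, -0.0968, 0.0449]
tool_rot: [2.998, 1.565, 3.065]
contact_force: [-11.7, -1.5, 7.4]
opening: 0.0162
t 22.45 tcp [ 0.5746 -0.0968  0.0449] F [-11.7447  -1.513    7.378 ] open 0.01624962617285153 q [-0.2977  0.6788  1.5875 -0.0017  0.8811 -1.9344]
yaw of tool y 1.6377746156506598 downdir [-0.006   0.0005 -1.    ]
target [ 0.5761 -0.0967  0.043 ] units tx ty tz [ 0.0461 -0.0011  0.0367]
```

The force rose to 12 N within 1 mm at the expected spot, so the bin is home on the stop. I'll retreat and check.

```bash
python3 -m crank '[{"fingers":-0.65,"tx":0,"ty":0,"tz":-0.3,"roll":0},{"fingers":-0.65,"tx":0,"ty":0,"tz":-1.0,"roll":0},{"fingers":-0.65,"tx":-0.5,"ty":0,"tz":-1.8,"roll":0},{"fingers":-0.65,"tx":-1.2,"ty":0.5,"tz":-2.6,"roll":0},{"fingers":-0.65,"tx":-2.0,"ty":1.2,"tz":-3.4,"roll":0},{"fingers":-0.65,"tx":-2.5,"ty":2.0,"tz":-4.2,"roll":0},{"fingers":-0.65,"tx":-2.5,"ty":3.0,"tz":-4.4,"roll":0},{"fingers":-0.65,"tx":-2.5,"ty":3.8,"tz":-4.4,"roll":0}]'; python3 -c "
from h import *
st()
p,d=read_camera('top');cv2.imwrite('pics/t7.png',cv2.resize(p[140:285,110:545,::-1],(800,267),interpolation=cv2.INTER_CUBIC))
c=get_calibration('top');X=cloud(c,c['pose'],d);Y=(X[...,:2]-P5)@np.c_[RX,RYv]
for k,y0 in((1,.304),(3,.152),(5,0)):
  q=(abs(Y[...,1]-y0)<.034)&(X[...,2]>.03)&(X[...,2]<.058)&(Y[...,0]<-.026)&(Y[...,0]>-.06);print(k,np.percentile(Y[q][:,0],[0,3,10]),Y[q][:,1].min()-y0,Y[q][:,1].max()-y0,q.sum())
"
```

```text
time: 23.45
tool_pos: [0.3914, 0.0444, 0.1458]
tool_rot: [-0.031, 1.567, 0.036]
contact_force: [0.4, -0.3, 0.5]
opening: 0.0159
t 23.45 tcp [0.3914 0.0444 0.1458] F [ 0.3671 -0.2895  0.5445] open 0.01587028732557082 q [-0.0826  0.24    2.0141  0.0006  0.8837 -1.7203]
yaw of tool y 1.6372816226450142 downdir [ 0.0037  0.0001 -1.    ]
1 [-0.0371 -0.0362 -0.0358] -0.03136094485792523 0.029061636066447516 96
3 [-0.0369 -0.0364 -0.0359] -0.031018609142013764 0.03079718949524063 95
5 [-0.0356 -0.0352 -0.0348] -0.03153637987431238 0.030550056764920536 93
```

View pics/t7.png

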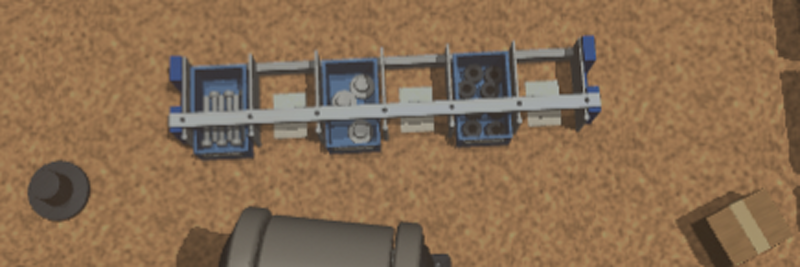

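The bin stands in place 5, with its front level with the parked bins to about 1 mm. The flange and the carton are where they were, and the arm is clear.

```bash
python3 -c "
from cell import *
print(hand_in())"
```

```text
the job is handed in; nothing more can be done
None
```

The loose blue bin is fully home in the third empty gap, which is place 5, and the job was handed in at about 23.5 s of the 67 s allowed.

- **Rail run:** places 1 and 3 hold the parked bins, so the empty gaps are 2, 4, 5 and 6. I set the closed fingertips down over place 2, left of its centre, and slid right to place 5, stopping within about 2.5 mm of its middle. Contact force read 10–16 N at every check, but it was only read at the end of each call, not continuously.
- **Pushing:** I turned the bin with a push on its left side, then pushed it from the front with two fingertips. That left it about 4.5 mm too far left, so I backed off and nudged it to the centre. I then pushed it in until the force rose to about 12 N at the back stop. It was never gripped or lifted.
- **Last checks:** the top camera shows the bin's front level with the parked bins to about 1 mm and centred to about 0.5 mm. By eye, the parked bins, flange and carton had not moved. The arm was clear, with the measured force near zero.
- **Disagreements:** before the sideways nudge, the side camera put the bin 6–8 mm off and slightly turned. The top camera said 4.5 mm and square; I went with the top camera, and the final fit agreed. The cameras also differed by 1–3 mm on how far out the rack stands.

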